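# Load the sealed sample pots into the transport tray

### The job

Get the sealed samples ready for transport: stand each of the three capped pots upright in the tray's ring made for its size (large in large, medium in medium, small in small), right down on the tray floor, without tipping any pot over on the way. The three open pots without caps do not travel: leave them standing where they are.

Things in the scene. Friction and masses are not known exactly. Their poses are not given: they have to be found in the camera images.
- tray: Blue shallow tray, fixed to the bench (z = 0), 104 x 305 mm, rim 20 mm high, walls 4 mm; white floor 5 mm above the bench. Wire grips at its short ends. Origin: centre of its underside; y along the long side. The rings stand in a row along y, 95 mm apart, in any order; grip room is across the row. Other fixed things: beyond x 0.79 (66 mm high), at x 0.62, y +-0.6 (158 mm).
- large_ring: The large ring holder: grey upright plastic ring fixed on the tray floor, bore 79 mm, outer diameter 87 mm, 25 mm high (its top 30 mm above the bench), open through to the tray floor. Origin at the centre of its foot, on the tray floor, z up. The large capped pot fits it with 8.5 mm to spare all round.
- medium_ring: The medium ring holder: grey upright plastic ring fixed on the tray floor, bore 61 mm, outer diameter 69 mm, 25 mm high (its top 30 mm above the bench), open through to the tray floor. Origin at the centre of its foot, on the tray floor, z up. The medium capped pot fits it with 8.5 mm to spare all round.
- small_ring: The small ring holder: grey upright plastic ring fixed on the tray floor, bore 43 mm, outer diameter 51 mm, 25 mm high (its top 30 mm above the bench), open through to the tray floor. Origin at the centre of its foot, on the tray floor, z up. The small capped pot fits it with 8.5 mm to spare all round.
- large_pot: The large capped pot: straight upright plastic cylinder, diameter 62 mm, 80 mm high overall, cream body with a closed ribbed cream screw cap of the same diameter covering the top 18 mm. Loose, about 180 g, can be gripped anywhere on its side. Origin at the centre of its underside, z up.
- medium_pot: The medium capped pot: straight upright plastic cylinder, diameter 44 mm, 64 mm high overall, cream body with a closed ribbed cream screw cap of the same diameter covering the top 18 mm. Loose, about 80 g, can be gripped anywhere on its side. Origin at the centre of its underside, z up.
- small_pot: The small capped pot: straight upright plastic cylinder, diameter 26 mm, 70 mm high overall, cream body with a closed ribbed cream screw cap of the same diameter covering the top 22 mm. Loose, about 50 g, can be gripped anywhere on its side. Origin at the centre of its underside, z up.
- open_large: Look-alike to leave alone: large pot without cap, an open cream plastic pot, diameter 62 mm, 76 mm high, empty, its bare mouth open to the top. Loose and light. Origin at the centre of its underside, z up.
- open_medium: Look-alike to leave alone: medium pot without cap, an open cream plastic pot, diameter 44 mm, 60 mm high, empty, its bare mouth open to the top. Loose and light. Origin at the centre of its underside, z up.
- open_small: Look-alike to leave alone: small pot without cap, an open cream plastic pot, diameter 26 mm, 66 mm high, empty, its bare mouth open to the top. Loose and light. Origin at the centre of its underside, z up.
Things that resemble listed ones, but are neither listed nor needed, are in the scene too. What is shaped like the large_pot but pink is not meant.

How it is judged (in metres and radians):
At the end, for the whole second after the job is handed in: Each capped pot stands inside the ring of its own size: its axis within 11.5 mm of the ring's (anywhere inside the bore), its foot on the tray floor (within 4 mm), upright within 0.08 rad, released and at rest; each open pot stands upright within 20 mm of where it was (horizontal distance between large_pot and large_ring below 0.0115 m and z of large_pot in the frame of large_ring below 0.004 m and angle between each of large_pot, medium_pot, small_pot's own z axis and vertical below 0.08 rad and linear speed of each of large_pot, medium_pot, small_pot, open_large, open_medium, open_small below 0.02 m/s and angular speed of each of large_pot, medium_pot, small_pot below 0.2 rad/s and horizontal distance between medium_pot and medium_ring below 0.0115 m and z of medium_pot in the frame of medium_ring below 0.004 m and horizontal distance between small_pot and small_ring below 0.0115 m and z of small_pot in the frame of small_ring below 0.004 m and distance of each of open_large, open_medium, open_small from where it was at the start of the episode below 0.02 m and angle between each of open_large, open_medium, open_small's own z axis and vertical below 0.1 rad); the robot touches nothing.
It fails at once if the open large pot is shifted by more than 20 mm or tipped (distance of open_large from where it was at the start of the episode above 0.02 m or angle between open_large's own z axis and vertical above 0.35 rad).
It fails at once if the open medium pot is shifted by more than 20 mm or tipped (distance of open_medium from where it was at the start of the episode above 0.02 m or angle between open_medium's own z axis and vertical above 0.35 rad).
It fails at once if the open small pot is shifted by more than 20 mm or tipped (distance of open_small from where it was at the start of the episode above 0.02 m or angle between open_small's own z axis and vertical above 0.35 rad).
It fails at once if a capped pot is tipped over (more than 45 degrees) (angle between any of large_pot, medium_pot, small_pot's own z axis and vertical above 0.785 rad).
It also fails if it takes over 90 s, if anything falls off the work surface, if the arm or the gripper's body presses on something with over 40 N, if the wrist force passes 120 N, or if a joint passes its speed limit or range.

### The arm

A 6-joint arm with a two-finger parallel gripper is mounted at the origin on the work surface. World frame = base frame: x ahead of the robot, y to its left, z up, the work surface at z = 0. Lengths are in m, angles in degrees, forces in N, time in s.
With the tool pointing down it reaches from about 0.25 to 0.725 m from the base axis. Payload 9.7 kg.
Tool frame: the origin (TCP) lies on the mounting face of the last link; the fingertips stand 173 mm ahead of it and the grasp point (between the pads) lies 155 mm ahead of it; z points along the fingers, y is the line along which they close (so a half turn about z gives the same grasp; the last joint's range is limited). The gripper opens to 85 mm and grips with 20 to 120 N. Pads are 22 mm wide; open, the fingers measure 114 mm over their backs; the gripper's body (76 mm by 85 mm) begins 54 mm behind the grasp point. The pads swing forward as they close: fully open they stand 13 mm farther back than shut.
Start: joints at [-77.006, 4.979, 10.078, 95.1, 0, 90], TCP at [0.124, -0.536, 0.405] pointing down, gripper open.
Joint ranges: [-179.16, 179.16], [-48.56, 103.87], [-65.8, 70.77], [-126.05, 130.52], [-82.76, 87.17], [-180, 180]. Speed limits (degrees/s): [127.2, 127.2, 147.25, 180, 180, 180].

### API

Orientations are given as [roll, pitch, yaw] about the fixed x, y, z axes, in that order (R = Rz(yaw) Ry(pitch) Rx(roll)).
In Python, from workcell import bot, camera, camera_model, outline_of, pinpoint gives the robot as it stands.
- The arm moves only by the tool move_arm, never from a script. Its arguments are lists of equal length, an entry for each row: "jaw": the closure, from 0 (fully open) to 1 (shut); "delta_pos": the shift along the world's x, y, z in m, a list of three; "yaw": the turn about the world's z in rad. In form: {"jaw": [jaw, ...], "delta_pos": [[dx, dy, dz], ...], "yaw": [yaw, ...]}. A call has 1 to 10 rows; each row shifts and turns the commanded pose from where the row before left it; what a row does not reach is not made up. A row lasts 1/12 s, in which the tool goes at most 41.7 mm and 7.16 degrees, less where a joint would pass 70% of its speed; a pose out of reach is approached as far as the arm can. A call with a gripper value outside its range is refused whole. The fingers move at their own pace and stop on an object; "force" is the grip in N (left out, the last holds). Time passes only in rows, so rows that do not move let the fingers close. It gives the time, the measured TCP pose, the force, the opening and the grip force at its end, in the units of the state.
- bot.get_obs(): the state, without advancing time (a new reading comes with each control period).
- camera(name): name is "scene" or "top" or "wrist"; returns the picture (480x640x3 uint8, red, green, blue); there is no depth.
- camera_model(name): a dict with "fx", "fy", "cx", "cy" (pixels), "R" (3x3) and "t" (3): a world point X has camera coordinates R X + t. Camera axes: x right, y down, z forward; pixel columns grow to the right and rows downward; lengths in m; the calibration is good to about 2 mm. A picture is of the moment at which its call begins: read the wrist's pose just before it. camera_model takes no time and is no camera call; for the wrist camera it gives the pose at the moment of the call.
- bot.job_done(): hands the job in; it is judged then, once.
Trained networks look in the newest picture that a camera, given by its name, has taken for a name from the list of things; names that differ only in an ending like _2 or _b are one class to them, and where a whole thing is asked for, a point or a joint stands for the part that bears it (a point fixed in the world has none). Each returns a list of dicts, best first, with "confidence" (0 to 1); they miss things now and then, are a little off and sometimes report something else, mostly with a low value. They report only what shows in the picture. A call takes as long as a camera call. They do not tell look-alikes from the thing itself.
- outline_of(camera, thing): "mask" (480x640 bool, what is visible of it) and "xy" ([column, row] in pixels, amid what is visible of it).
- pinpoint(camera, thing): "xy" ([column, row] in pixels: a listed point, or the origin of a listed thing).
The state is a dict: "time": time; "q": joint angles; "qd": joint speeds; "joint_efforts": joint torques, N m; "ee_pos": TCP position; "tcp_rot": TCP orientation; "wrist_force": force on the tool from outside, world axes, zero at the start; "torque": the same for the moment, N m; "opening": finger opening in m; "grasp_force": force on a finger pad.
Only numpy, scipy, OpenCV 4.12 (cv2) and the standard library are available. Lean on these libraries where they do the work, as an engineer would, in place of code of your own. Each camera call takes 0.05 s, during which the arm holds its last target. There are 200 camera calls.

## Working session

There is one attempt and no reset: what is moved stays moved. The work goes in short steps, Python scripts to look and compute and a tool call to move; the robot and the scene stay as the last step left them, time stands still between calls to the robot, and variables do not carry over. Pictures are saved under pics/ and viewed, at most 14 in all, crops included, and the job is handed in when it is done.

Besides the shell and the picture viewer there is one more tool, called as name(argument=value, ...), one argument or row to a line, values as JSON. move_arm: Moves the arm, as the interface text tells. Its arguments: {"type":"object","properties":{"jaw":{"type":"array"},"delta_pos":{"type":"array"},"yaw":{"type":"array"},"force":{"type":"number"}},"required":["jaw","delta_pos","yaw"]}

```bash
mkdir -p pics; cat > h.py <<'E'
import numpy as np, cv2
from workcell import bot, camera, camera_model, outline_of, pinpoint
def ray(m,xy):
    R=np.array(m["R"]);t=np.array(m["t"]);c=-R.T@t
    d=R.T@np.array([(xy[0]-m["cx"])/m["fx"],(xy[1]-m["cy"])/m["fy"],1.]);return c,d
def at_z(m,xy,z):
    c,d=ray(m,xy);return c+d*(z-c[2])/d[2]
def proj(m,X):
    p=np.array(m["R"])@np.array(X)+np.array(m["t"]);return [m["fx"]*p[0]/p[2]+m["cx"],m["fy"]*p[1]/p[2]+m["cy"]]
E
python3 - <<'E'
from h import *
for n in("scene","top"):
    im=camera(n);cv2.imwrite(f"pics/{n}0.png",im[:,:,::-1])
    m=camera_model(n)
    c,_=ray(m,(0,0));print(n,c.round(3))
    for k in["tray","large_ring","medium_ring","small_ring","large_pot","medium_pot","small_pot","open_large","open_medium","open_small"]:
        z=0.005 if 'ring' in k else 0
        for r in pinpoint(n,k):
            print(k,np.round(r["xy"],1),round(r["confidence"],2),at_z(m,r["xy"],z).round(3))
print(bot.get_obs())
E
```

```text
scene [1.171 0.094 0.853]
tray [327.1 290.2] 0.72 [0.621 0.047 0.   ]
large_ring [325.3 284.8] 0.71 [0.614 0.043 0.005]
medium_ring [273.7 274.7] 0.79 [ 0.609 -0.048  0.005]
medium_ring [326.6 290.2] 0.46 [0.625 0.046 0.005]
small_ring [382.1 298.5] 0.87 [0.625 0.14  0.005]
large_pot [412.1 226.4] 0.95 [0.456 0.182 0.   ]
large_pot [396.2 179.4] 0.76 [0.342 0.144 0.   ]
large_pot [274.4 271.3] 0.33 [ 0.598 -0.049  0.   ]
medium_pot [346.2 220.7] 0.77 [ 0.464  0.06  -0.   ]
open_large [276.7 212.6] 0.85 [ 0.467 -0.071  0.   ]
open_medium [502.3 245.2] 0.91 [0.472 0.345 0.   ]
open_small [137.2 179.5] 0.93 [ 0.431 -0.355  0.   ]
top [ 0.255 -0.01   1.215]
tray [286.8 201.6] 0.59 [0.624 0.047 0.   ]
large_ring [285.7 203.8] 0.8 [0.617 0.049 0.005]
medium_ring [326.2 207.4] 0.83 [ 0.607 -0.047  0.005]
small_ring [249.1 203. ] 0.75 [0.62  0.136 0.005]
large_pot [229.5 271.1] 0.81 [0.458 0.18  0.   ]
large_pot [243.1 318.3] 0.62 [0.349 0.146 0.   ]
medium_pot [282.9 269.1] 0.58 [0.461 0.056 0.   ]
open_large [338.6 263.7] 0.86 [ 0.473 -0.074  0.   ]
open_medium [158.3 266.6] 0.57 [0.471 0.346 0.   ]
open_small [460.8 276.3] 0.54 [ 0.44  -0.355  0.   ]
{'time': 1.1, 'q': array([-7.70040240e+01,  4.97800473e+00,  1.00780429e+01,  9.50983104e+01,
       -1.83732888e-04,  8.99990286e+01]), 'qd': array([-0.0092335 ,  0.12584141, -0.00575248,  0.00950844, -0.0013262 ,
        0.05530036]), 'joint_efforts': array([ 3.07199152e-04, -5.20113516e+01,  4.64863944e+01,  1.91757055e-03,
        2.66760975e-05, -1.99416931e-06]), 'ee_pos': array([ 0.12368468, -0.5359105 ,  0.4046912 ]), 'tcp_rot': array([1.79998272e+02, 1.83762182e-04, 1.29969475e+01]), 'wrist_force': array([-0.13746811, -0.42848608,  0.7856716 ]), 'torque': array([-0.01912918,  0.0060909 , -0.09473767]), 'grasp_force': 0.0, 'opening': 0.08525218352614593}
```

View pics/scene0.png

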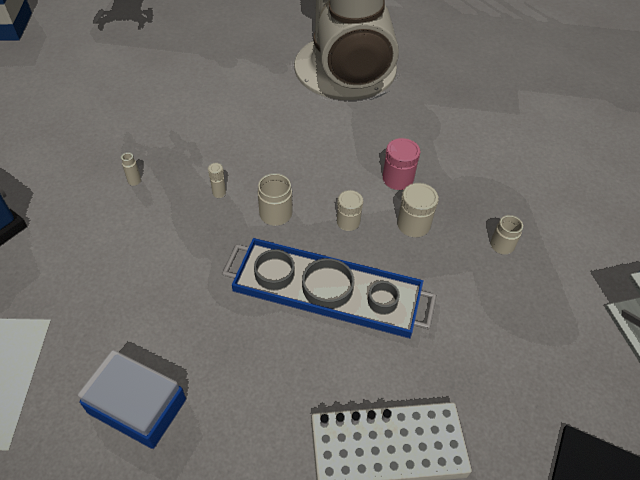

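View pics/top0.png

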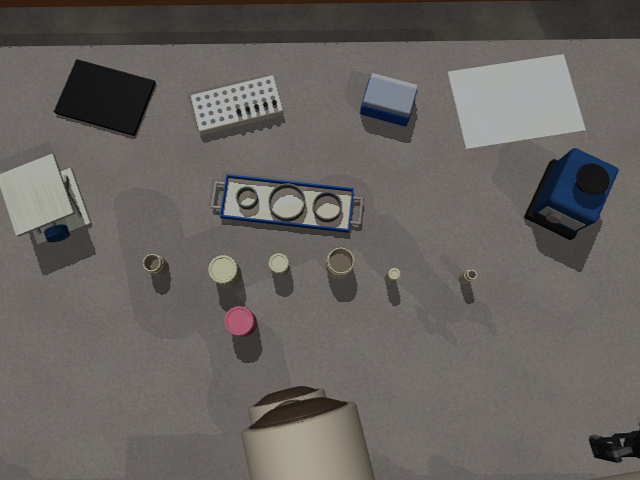

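The scene picture shows the tray with its rings in the order medium (273,270), large (327,285), small (383,297). The capped pots are large (418,210), medium (349,210) and small (217,180). The open pots are at (275,200), (507,235) and (130,168), and a pink decoy is at (401,163). The top view agrees, with capped pots at (223,269), (279,263) and (394,274).

```bash
cat > fit.py <<'E'
from h import *
from scipy.optimize import least_squares
T=np.linspace(0,2*np.pi,60)
def hullfeat(pts):
    h=cv2.convexHull(np.array(pts,np.float32));M=cv2.moments(h)
    return np.array([M["m10"]/M["m00"],M["m01"]/M["m00"],np.sqrt(M["m00"])])
def model(m,x,y,z0,z1,r):
    return hullfeat([proj(m,[x+r*np.cos(a),y+r*np.sin(a),z]) for z in(z0,z1) for a in T])
def maskfeat(mask):
    n,l,s,_=cv2.connectedComponentsWithStats(mask.astype(np.uint8));k=1+np.argmax(s[1:,4])
    c,_=cv2.findContours((l==k).astype(np.uint8),cv2.RETR_EXTERNAL,cv2.CHAIN_APPROX_NONE)
    p=c[0][:,0,:].astype(float)
    f=hullfeat(p); f[2]+=1.0  # half-pixel border
    return f
def fit(obs,x0,z0,h,r):
    # obs: list of (model, feature); solves x,y,top height
    def res(v): return np.concatenate([model(m,v[0],v[1],z0,v[2],r)[:2]-f[:2] for m,f in obs])
    s=least_squares(res,[x0[0],x0[1],z0+h]);return s.x,s.fun
E
python3 - <<'E'
from fit import *
D=dict(large_pot=(.457,.181,0,.08,.031),medium_pot=(.462,.058,0,.064,.022),small_pot=(.44,-.18,0,.07,.013),
 large_ring=(.615,.046,.005,.025,.0435),medium_ring=(.608,-.047,.005,.025,.0345),small_ring=(.622,.138,.005,.025,.0255),
 open_large=(.47,-.072,0,.076,.031),open_medium=(.471,.345,0,.06,.022),open_small=(.435,-.355,0,.066,.013))
for n in("scene","top"): camera(n)
ms={n:camera_model(n) for n in("scene","top")}
for k,(x,y,z0,h,r) in D.items():
    obs=[]
    for n,m in ms.items():
        e=model(m,x,y,z0,z0+h,r); best=None
        for nm in (k,k.replace("open_large","large_pot").replace("open_medium","medium_pot").replace("open_small","small_pot"),"open_"+k.split("_")[0] if "pot" in k else k):
            for o in outline_of(n,nm):
                f=maskfeat(o["mask"])
                if np.hypot(*(f-e)[:2])<25 and abs(f[2]/e[2]-1)<.35 and best is None: best=(f,nm,o["confidence"])
            if best: break
        if best is None: print(k,n,"none");continue
        print(k,n,best[1],round(best[2],2),"size",round(best[0][2]/e[2],2)); obs.append((m,best[0]))
    if len(obs)==2:
        v,f=fit(obs,(x,y),z0,h,r);print("   ",v.round(4),f.round(1))
E
```

```text
large_pot scene large_pot 0.72 size 1.02
large_pot top large_pot 0.9 size 0.99
    [0.4501 0.1836 0.0799] [ 0.  0.  0. -0.]
medium_pot scene medium_pot 0.64 size 1.0
medium_pot top none
small_pot scene small_pot 0.65 size 1.04
small_pot top small_pot 0.75 size 1.06
    [ 0.438  -0.1894  0.0728] [ 0.2  0.1  0.2 -0.1]
large_ring scene large_ring 0.66 size 1.0
large_ring top large_ring 0.59 size 1.0
    [0.6183 0.0468 0.0325] [-0.1 -0.  -0.1  0. ]
medium_ring scene medium_ring 0.68 size 1.0
medium_ring top medium_ring 0.8 size 0.99
    [ 0.6061 -0.0472  0.0276] [-0. -0. -0.  0.]
small_ring scene small_ring 0.82 size 1.01
small_ring top small_ring 0.79 size 0.67
    [ 6.213e-01  1.402e-01 -4.000e-04] [-0.7  0.2 -1.   0.4]
open_large scene open_large 0.62 size 1.01
open_large top open_large 0.8 size 0.96
    [ 0.4671 -0.0736  0.0716] [ 0.2 -0.   0.3 -0. ]
open_medium scene open_medium 0.83 size 1.0
open_medium top open_medium 0.59 size 0.97
    [0.4699 0.3453 0.0547] [-0.1  0.  -0.1  0. ]
open_small scene open_small 0.56 size 0.95
open_small top open_small 0.6 size 0.98
    [ 0.4343 -0.36    0.062 ] [ 0.1 -0.   0.2 -0.1]
```

move_arm(
  jaw=[0, 0, 0, 0, 0, 0, 0, 0, 0, 0],
  delta_pos=[
    [0.025, 0.03, 0],
    [0.025, 0.03, 0],
    [0.025, 0.03, 0],
    [0.025, 0.03, 0],
    [0.025, 0.03, 0],
    [0.025, 0.03, 0],
    [0.025, 0.03, 0],
    [0.025, 0.03, 0],
    [0.025, 0.03, 0],
    [0.025, 0.03, 0],
  ],
  yaw=[0.12, 0.12, 0.12, 0.12, 0.12, 0.12, 0.12, 0.12, 0.12, 0.12],
  force=30,
)

```text
time: 3.03
ee_pos: [0.3744, -0.2341, 0.405]
tcp_rot: [180.0, 0.0, 82.1]
wrist_force: [1.4, -1.6, 0.7]
opening: 0.0855
grasp_force: 0.0
```

move_arm(
  jaw=[0, 0, 0, 0, 0],
  delta_pos=[
    [0.02, 0.03, 0],
    [0, 0.03, 0],
    [0, 0, 0],
    [0, 0, 0],
    [0, 0, 0],
  ],
  yaw=[0, 0, 0, 0, 0],
)

```text
time: 3.45
ee_pos: [0.3937, -0.176, 0.4048]
tcp_rot: [180.0, 0.0, 81.8]
wrist_force: [-0.9, 0.0, -0.6]
opening: 0.0856
grasp_force: 0.0
```

```bash
python3 - <<'E'
from fit import *
o=bot.get_obs();print(o["ee_pos"],o["tcp_rot"],o["q"].round(1))
m=camera_model("wrist");im=camera("wrist");cv2.imwrite("pics/w1.png",im[:,:,::-1])
print(ray(m,(0,0))[0])
e=model(m,.438,-.1894,0,.07,.013);print("exp",e)
for r in outline_of("wrist","small_pot"):print(maskfeat(r["mask"]),r["confidence"])
E
```

```text
[ 0.39365013 -0.17601473  0.40482266] [1.79977241e+02 2.05204095e-02 8.17827363e+01] [-24.1 -11.2  -5.3  95.8  -0.   74.1]
[ 0.40585864 -0.09332102  0.37371256]
exp [363.4101228  223.68144091  35.59477016]
[363.29615627 224.0415879   37.36619309] 0.72
```

View pics/w1.png

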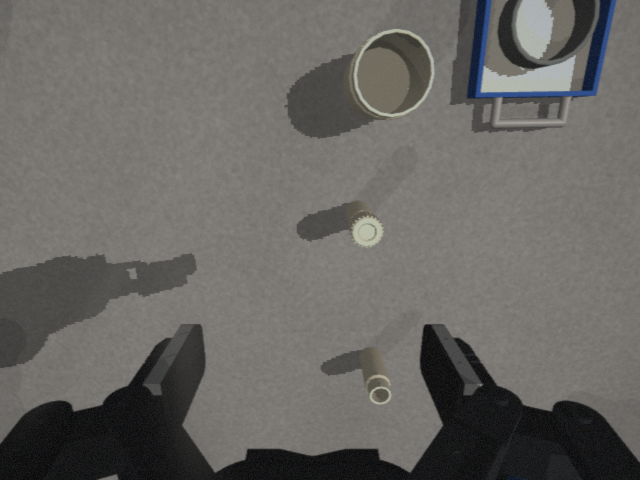

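The wrist view shows the small capped pot at (367,232), which confirms the fit at (0.438, -0.189). The open large pot is at (392,75) and the open small pot at (378,390). Next I grasp the small pot.

move_arm(
  jaw=[0, 0, 0, 0, 0, 0, 0, 0, 0, 0],
  delta_pos=[
    [0.022, -0.007, 0],
    [0.022, -0.006, 0],
    [0, 0, -0.02],
    [0, 0, -0.03],
    [0, 0, -0.03],
    [0, 0, -0.03],
    [0, 0, -0.03],
    [0, 0, -0.03],
    [0, 0, -0.025],
    [0, 0, 0],
  ],
  yaw=[0, 0, 0, 0, 0, 0, 0, 0, 0, 0],
)

```text
time: 4.38
ee_pos: [0.4357, -0.1893, 0.2047]
tcp_rot: [-179.6, -0.1, 81.6]
wrist_force: [-0.6, 0.5, -0.0]
opening: 0.0852
grasp_force: 0.0
```

move_arm(
  jaw=[0.2, 0.4, 0.5, 0.6, 0.7, 0.8, 0.9, 1, 1, 1],
  delta_pos=[
    [0, 0, 0],
    [0, 0, 0],
    [0, 0, 0],
    [0, 0, 0],
    [0, 0, 0],
    [0, 0, 0],
    [0, 0, 0],
    [0, 0, 0],
    [0, 0, 0],
    [0, 0, 0],
  ],
  yaw=[0, 0, 0, 0, 0, 0, 0, 0, 0, 0],
)

```text
time: 5.22
ee_pos: [0.438, -0.1891, 0.211]
tcp_rot: [179.9, 0.0, 81.8]
wrist_force: [-1.2, 0.3, 7.1]
opening: 0.0253
grasp_force: 29.3
```

move_arm(
  jaw=[1, 1, 1, 1, 1, 1, 1, 1, 1, 1],
  delta_pos=[
    [0, 0, 0.01],
    [0, 0, 0.02],
    [0, 0, 0.03],
    [0, 0, 0.03],
    [0, 0, 0.03],
    [0, 0, 0.03],
    [0, 0, 0.03],
    [0.02, 0.02, 0.01],
    [0.03, 0.02, 0],
    [0.03, 0.02, 0],
  ],
  yaw=[0, 0, 0, 0, 0, 0, 0, 0, 0, 0],
)

```text
time: 6.05
ee_pos: [0.5181, -0.1283, 0.4022]
tcp_rot: [179.8, 0.0, 81.7]
wrist_force: [0.9, -0.9, -0.8]
opening: 0.0251
grasp_force: 29.6
```

move_arm(
  jaw=[1, 1, 1, 1, 1, 1, 1, 1, 1, 1],
  delta_pos=[
    [0.03, 0.02, 0],
    [0.03, 0.02, 0],
    [0.02, 0.02, 0],
    [0.01, 0.02, 0],
    [0, 0.01, 0],
    [0, 0, 0],
    [0, 0, 0],
    [0, 0, 0],
    [0, 0, 0],
    [0, 0, 0],
  ],
  yaw=[0, 0, 0, 0, 0, 0, 0, 0, 0, 0],
)

```text
time: 6.88
ee_pos: [0.6072, -0.0399, 0.4002]
tcp_rot: [180.0, 0.0, 81.7]
wrist_force: [0.2, -0.6, -0.9]
opening: 0.0251
grasp_force: 29.7
```

```bash
python3 - <<'E'
from fit import *
o=bot.get_obs();print(o["ee_pos"],o["tcp_rot"],o["opening"],o["grasp_force"])
m=camera_model("wrist");im=camera("wrist");cv2.imwrite("pics/w2.png",im[:,:,::-1])
for k,x,y,r in(("large_ring",.618,.047,.0435),("medium_ring",.606,-.047,.0345),("small_ring",.622,.140,.0255)):
    e=model(m,x,y,.005,.03,r);print(k,"exp",e)
    for q in outline_of("wrist",k):
        f=maskfeat(q["mask"]);print("  ",f,q["confidence"])
        if abs(f[2]/e[2]-1)<.2:
            s=least_squares(lambda v:model(m,v[0],v[1],.005,.03,r)[:2]-f[:2],[x,y]);print("   ->",s.x.round(4))
E
```

```text
[ 0.60717126 -0.03990361  0.40015658] [1.79968956e+02 2.21454854e-03 8.16739410e+01] 0.025122868518915785 29.665107429027557
large_ring exp [309.90235355 109.44901086  94.96008577]
   [310.28958225 109.23662042  94.19602996] 0.88
   -> [0.6183 0.0471]
medium_ring exp [311.95981326 218.47148489  67.39165459]
   [312.51196542 218.48301683  66.71149062] 0.59
   -> [ 0.6065 -0.0471]
small_ring exp [297.52189028 -15.84890566  67.48458084]
   [308.34011874   9.66904156  32.34485604] 0.64
   [166.89154038 273.35275504  76.76938696] 0.21
   -> [ 0.4554 -0.0822]
```

View pics/w2.png

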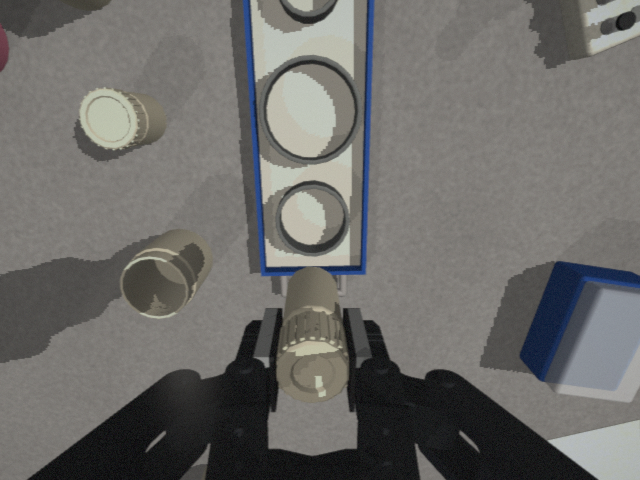

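The wrist view shows the medium ring at (312,218), the large ring at (310,109) and the small ring at the top edge. The small pot hangs upright in the jaws. Extrapolating at the 95 mm spacing puts the small ring at (0.630, 0.141).

move_arm(
  jaw=[1, 1, 1, 1, 1, 1, 1, 1, 1, 1],
  delta_pos=[
    [0.004, 0.02, 0],
    [0.004, 0.035, 0],
    [0.004, 0.035, 0],
    [0.004, 0.035, 0],
    [0.004, 0.035, 0],
    [0.003, 0.021, -0.02],
    [0, 0, -0.03],
    [0, 0, -0.03],
    [0, 0, -0.03],
    [0, 0, -0.02],
  ],
  yaw=[0, 0, 0, 0, 0, 0, 0, 0, 0, 0],
)

```text
time: 7.92
ee_pos: [0.63, 0.1422, 0.2664]
tcp_rot: [-179.8, 0.1, 81.8]
wrist_force: [-0.8, -0.2, -0.8]
opening: 0.025
grasp_force: 29.7
```

move_arm(
  jaw=[1, 1, 1],
  delta_pos=[
    [0, 0, 0],
    [0, 0, 0],
    [0, 0, 0],
  ],
  yaw=[0, 0, 0],
)

```text
time: 8.17
ee_pos: [0.631, 0.142, 0.2716]
tcp_rot: [179.9, -0.0, 81.7]
wrist_force: [-0.3, -0.7, -0.2]
opening: 0.0251
grasp_force: 29.7
```

```bash
python3 - <<'E'
from fit import *
o=bot.get_obs();print(o["ee_pos"],o["tcp_rot"])
a=[camera(n)[:,:,::-1] for n in("scene","top")]
b=[cv2.resize(a[0][230:350,300:460],(640,480)),cv2.resize(a[1][150:250,190:323],(640,480))]
cv2.imwrite("pics/c3.png",cv2.resize(np.hstack(b),(800,300)))
E
```

```text
[0.63101856 0.14201675 0.2715655 ] [ 1.79891464e+02 -4.32288972e-02  8.17389096e+01]
```

View pics/c3.png

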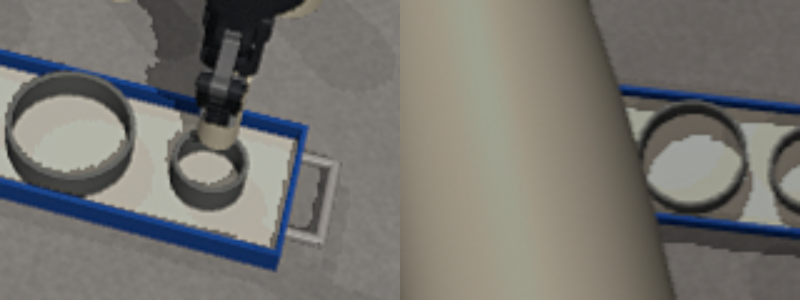

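```bash
python3 - <<'E'
from fit import *
m=camera_model("scene")
for p in((.631,.142,.0606),(.631,.142,.075),(.630,.141,.005),(.63,.141,.03)):
    u=proj(m,p);print(((u[0]-300)*2.5,(u[1]-230)*2.5))
E
```

```text
(np.float64(216.85926232162217), np.float64(132.86095439610278))
(np.float64(219.50342110995393), np.float64(120.20486782692615))
(np.float64(205.8462308795798), np.float64(177.54147137569788))
(np.float64(210.04520132494903), np.float64(157.28158580712744))
```

The scene crop shows the pot foot at about (218,138) and the ring mouth at about (209,160). Both match the projections, so I lower and release.

move_arm(
  jaw=[1, 1, 1, 1, 1, 1, 1, 1, 1, 1],
  delta_pos=[
    [-0.001, -0.001, -0.01],
    [0, 0, -0.015],
    [0, 0, -0.015],
    [0, 0, -0.01],
    [0, 0, -0.003],
    [0, 0, -0.001],
    [0, 0, 0],
    [0, 0, 0],
    [0, 0, 0],
    [0, 0, 0],
  ],
  yaw=[0, 0, 0, 0, 0, 0, 0, 0, 0, 0],
)

```text
time: 9.1
ee_pos: [0.6298, 0.1411, 0.216]
tcp_rot: [180.0, -0.0, 81.7]
wrist_force: [-0.9, -0.0, 0.9]
opening: 0.0252
grasp_force: 29.7
```

move_arm(
  jaw=[0.8, 0.7, 0.65, 0.6, 0.55, 0.5, 0.4, 0.3, 0.2, 0.1],
  delta_pos=[
    [0, 0, 0],
    [0, 0, 0],
    [0, 0, 0],
    [0, 0, 0],
    [0, 0, 0],
    [0, 0, 0],
    [0, 0, 0],
    [0, 0, 0],
    [0, 0, 0],
    [0, 0, 0],
  ],
  yaw=[0, 0, 0, 0, 0, 0, 0, 0, 0, 0],
)

```text
time: 9.93
ee_pos: [0.6297, 0.1411, 0.2157]
tcp_rot: [180.0, -0.0, 81.7]
wrist_force: [-0.4, -0.0, -0.1]
opening: 0.0767
grasp_force: 0.0
```

move_arm(
  jaw=[0, 0, 0, 0, 0, 0, 0, 0, 0, 0],
  delta_pos=[
    [0, 0, 0.01],
    [0, 0, 0.03],
    [0, 0, 0.03],
    [0, 0, 0.03],
    [0, 0, 0.03],
    [-0.02, -0.02, 0.03],
    [-0.03, -0.02, 0.03],
    [-0.03, -0.02, 0],
    [-0.03, -0.02, 0],
    [-0.03, -0.02, 0],
  ],
  yaw=[0, 0, 0, 0, 0, 0, 0, 0, 0, 0],
)

```text
time: 10.77
ee_pos: [0.4915, 0.0427, 0.4036]
tcp_rot: [179.9, -0.0, 81.8]
wrist_force: [0.3, -1.3, 0.1]
opening: 0.0856
grasp_force: 0.0
```

move_arm(
  jaw=[0, 0, 0, 0, 0],
  delta_pos=[
    [-0.01, -0.02, 0],
    [0, 0, 0],
    [0, 0, 0],
    [0, 0, 0],
    [0, 0, 0],
  ],
  yaw=[0, 0, 0, 0, 0],
)

```text
time: 11.18
ee_pos: [0.4835, 0.0238, 0.4024]
tcp_rot: [180.0, -0.0, 81.8]
wrist_force: [0.6, -0.0, -0.0]
opening: 0.0852
grasp_force: 0.0
```

```bash
python3 - <<'E'
from fit import *
o=bot.get_obs();print(o["ee_pos"],o["tcp_rot"])
m=camera_model("wrist");im=camera("wrist");cv2.imwrite("pics/w4.png",im[:,:,::-1])
for k,x,y,z0,h,r in(("large_ring",.618,.047,.005,.025,.0435),("small_ring",.630,.141,.005,.025,.0255),("large_pot",.450,.1836,0,.08,.031),("medium_pot",.462,.058,0,.064,.022),("small_pot",.63,.141,.005,.07,.013)):
    e=model(m,x,y,z0,z0+h,r);print(k,"exp",e)
    for q in outline_of("wrist",k):
        f=maskfeat(q["mask"]);print("  ",f,q["confidence"])
        if abs(f[2]/e[2]-1)<.2:
            s=least_squares(lambda v:model(m,v[0],v[1],z0,z0+h,r)[:2]-f[:2],[x,y]);print("   ->",s.x.round(4))
E
```

```text
[0.48349755 0.02379198 0.40242249] [ 1.79998998e+02 -7.65303628e-03  8.17753424e+01]
large_ring exp [456.95463843 163.65067611  91.44469114]
   [456.74737421 163.57840743  91.48756821] 0.79
   -> [0.6178 0.0471]
small_ring exp [468.52276301  47.43731236  64.34483332]
   [466.3504507   47.93785851  61.50619803] 0.9
   -> [0.6282 0.1409]
large_pot exp [232.56006043   9.85280702  96.13370433]
   [102.75877169  90.88803689  97.56345064] 0.59
   -> [0.339 0.147]
   [445.72682211 261.82790071  65.83054835] 0.27
medium_pot exp [281.31830177 182.51489913  51.50456272]
   [284.42960622 175.70914     51.30904491] 0.56
   -> [0.4657 0.0635]
small_pot exp [483.03867196  41.64353196  49.91689159]
   [483.34128479  41.63374486  49.88251221] 0.74
   -> [0.6302 0.141 ]
```

View pics/w4.png

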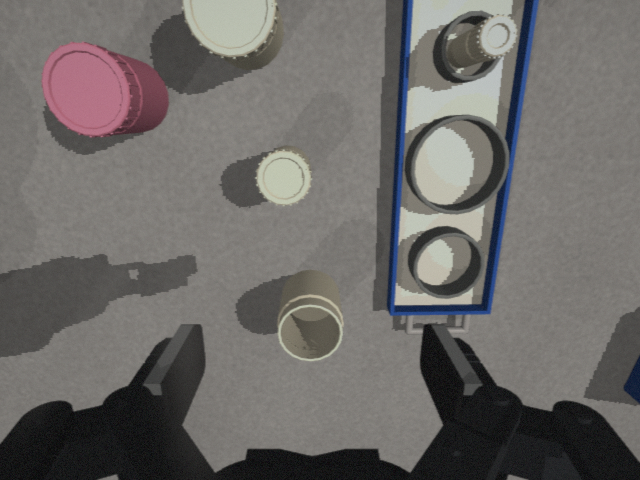

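The small pot stands in its ring at (480,45), measured at (0.630, 0.141). The medium capped pot is at (284,177), measured at (0.466, 0.0635), and the large capped pot is at (232,20).

move_arm(
  jaw=[0, 0, 0, 0, 0, 0, 0, 0, 0, 0],
  delta_pos=[
    [-0.009, 0.02, 0],
    [-0.009, 0.02, 0],
    [0, 0, -0.02],
    [0, 0, -0.03],
    [0, 0, -0.03],
    [0, 0, -0.03],
    [0, 0, -0.03],
    [0, 0, -0.03],
    [0, 0, -0.02],
    [0, 0, -0.01],
  ],
  yaw=[0, 0, 0, 0, 0, 0, 0, 0, 0, 0],
)

```text
time: 12.32
ee_pos: [0.4641, 0.0633, 0.1994]
tcp_rot: [-179.8, 0.1, 81.8]
wrist_force: [-0.1, 0.4, -0.2]
opening: 0.0854
grasp_force: 0.0
```

move_arm(
  jaw=[0.2, 0.3, 0.35, 0.4, 0.5, 0.6, 0.7, 0.8, 1, 1],
  delta_pos=[
    [0, 0, 0],
    [0, 0, 0],
    [0, 0, 0],
    [0, 0, 0],
    [0, 0, 0],
    [0, 0, 0],
    [0, 0, 0],
    [0, 0, 0],
    [0, 0, 0],
    [0, 0, 0],
  ],
  yaw=[0, 0, 0, 0, 0, 0, 0, 0, 0, 0],
)

```text
time: 13.15
ee_pos: [0.4655, 0.0634, 0.2039]
tcp_rot: [179.9, -0.0, 81.8]
wrist_force: [-0.8, 0.1, 5.9]
opening: 0.0433
grasp_force: 29.9
```

move_arm(
  jaw=[1, 1, 1, 1, 1, 1, 1, 1, 1, 1],
  delta_pos=[
    [0, 0, 0.01],
    [0, 0, 0.02],
    [0, 0, 0.03],
    [0, 0, 0.03],
    [0, 0, 0.03],
    [0, 0, 0.03],
    [0, 0, 0.02],
    [0.02, -0.02, 0],
    [0.03, -0.02, 0],
    [0.03, -0.02, 0],
  ],
  yaw=[0, 0, 0, 0, 0, 0, 0, 0, 0, 0],
)

```text
time: 13.98
ee_pos: [0.5455, 0.0027, 0.3745]
tcp_rot: [179.8, -0.0, 81.8]
wrist_force: [0.5, 0.5, -0.9]
opening: 0.0431
grasp_force: 31.0
```

move_arm(
  jaw=[1, 1, 1, 1, 1, 1, 1, 1, 1, 1],
  delta_pos=[
    [0.03, -0.02, 0],
    [0.02, -0.02, 0],
    [0.01, -0.01, 0],
    [0, 0, -0.02],
    [0, 0, -0.03],
    [0, 0, -0.03],
    [0, 0, -0.03],
    [0, 0, 0],
    [0, 0, 0],
    [0, 0, 0],
  ],
  yaw=[0, 0, 0, 0, 0, 0, 0, 0, 0, 0],
)

```text
time: 14.82
ee_pos: [0.6054, -0.0467, 0.2648]
tcp_rot: [179.9, -0.0, 81.8]
wrist_force: [-0.1, 0.1, -0.3]
opening: 0.0435
grasp_force: 31.1
```

```bash
python3 - <<'E'
from fit import *
o=bot.get_obs();print(o["ee_pos"],o["tcp_rot"])
a=camera("scene")[:,:,::-1].copy();m=camera_model("scene")
p=o["ee_pos"]
for c,x,y,z,r in(((0,0,255),p[0],p[1],p[2]-.2035,.022),((0,255,0),.6065,-.0472,.03,.0305)):
    cv2.polylines(a,[np.int32([np.array(proj(m,(x+r*np.cos(t),y+r*np.sin(t),z)))*16 for t in T])],True,c,1,cv2.LINE_AA,4)
cv2.imwrite("pics/c5.png",cv2.resize(a[220:340,200:360],(640,480)))
E
```

```text
[ 0.60542793 -0.04669554  0.26481862] [ 1.79870598e+02 -7.80259950e-03  8.17508291e+01]
```

View pics/c5.png

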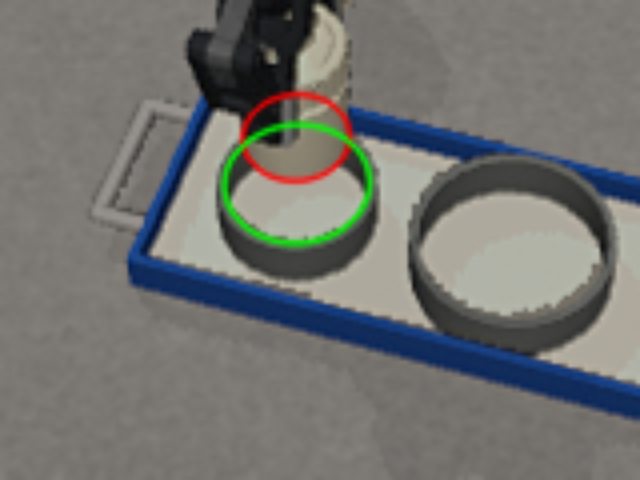

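The crop shows the predicted foot (red, 297,137) matching the pot and centred over the ring (green, 298,185). I lower and release.

move_arm(
  jaw=[1, 1, 1, 1, 1, 1, 1, 1],
  delta_pos=[
    [0.001, 0, -0.01],
    [0, 0, -0.015],
    [0, 0, -0.015],
    [0, 0, -0.01],
    [0, 0, -0.004],
    [0, 0, 0],
    [0, 0, 0],
    [0, 0, 0],
  ],
  yaw=[0, 0, 0, 0, 0, 0, 0, 0],
)

```text
time: 15.53
ee_pos: [0.6063, -0.0467, 0.2089]
tcp_rot: [179.9, -0.0, 81.7]
wrist_force: [-0.4, 0.3, -1.0]
opening: 0.0436
grasp_force: 31.2
```

move_arm(
  jaw=[0.5, 0.45, 0.4, 0.35, 0.3, 0.2, 0.1, 0, 0, 0],
  delta_pos=[
    [0, 0, 0],
    [0, 0, 0],
    [0, 0, 0],
    [0, 0, 0],
    [0, 0, 0],
    [0, 0, 0],
    [0, 0, 0],
    [0, 0, 0],
    [0, 0, 0],
    [0, 0, 0.01],
  ],
  yaw=[0, 0, 0, 0, 0, 0, 0, 0, 0, 0],
)

```text
time: 16.37
ee_pos: [0.6054, -0.0467, 0.2167]
tcp_rot: [-179.8, 0.0, 81.7]
wrist_force: [-1.0, 0.2, -0.4]
opening: 0.0853
grasp_force: 0.0
```

move_arm(
  jaw=[0, 0, 0, 0, 0, 0, 0, 0, 0, 0],
  delta_pos=[
    [0, 0, 0.03],
    [0, 0, 0.03],
    [0, 0, 0.03],
    [0, 0, 0.03],
    [0, 0, 0.03],
    [-0.02, 0.03, 0.03],
    [-0.02, 0.03, 0],
    [-0.02, 0.03, 0],
    [-0.02, 0.03, 0],
    [-0.02, 0.02, 0],
  ],
  yaw=[0, 0, 0, 0, 0, 0, 0, 0, 0, 0],
)

```text
time: 17.2
ee_pos: [0.5069, 0.0917, 0.396]
tcp_rot: [179.9, -0.0, 81.8]
wrist_force: [0.2, 1.2, 0.4]
opening: 0.0855
grasp_force: 0.0
```

move_arm(
  jaw=[0, 0, 0, 0, 0],
  delta_pos=[
    [-0.02, 0, 0],
    [-0.02, 0, 0],
    [0, 0, 0],
    [0, 0, 0],
    [0, 0, 0],
  ],
  yaw=[0, 0, 0, 0, 0],
)

```text
time: 17.62
ee_pos: [0.4686, 0.0899, 0.3956]
tcp_rot: [179.9, -0.0, 81.7]
wrist_force: [0.1, -0.4, -0.2]
opening: 0.0856
grasp_force: 0.0
```

```bash
python3 - <<'E'
from fit import *
o=bot.get_obs();print(o["ee_pos"],o["tcp_rot"])
m=camera_model("wrist");im=camera("wrist");cv2.imwrite("pics/w6.png",im[:,:,::-1])
k,x,y,z0,h,r="large_pot",.450,.1836,0,.08,.031
e=model(m,x,y,z0,z0+h,r);print(k,"exp",e)
for n in("large_pot","open_large","medium_pot"):
  for q in outline_of("wrist",n):
    f=maskfeat(q["mask"]);print(n,f,q["confidence"])
    if abs(f[2]/e[2]-1)<.2:
        s=least_squares(lambda v:model(m,v[0],v[1],z0,z0+h,r)[:2]-f[:2],[x,y]);print("   ->",s.x.round(4))
E
```

```text
[0.46857224 0.08989839 0.39563327] [ 1.79928544e+02 -2.17049920e-02  8.17437816e+01]
large_pot exp [266.29516411 105.53943677  81.11574232]
large_pot [141.9653401  175.92528287  88.68694316] 0.91
   -> [0.3389 0.1468]
large_pot [267.23038507 104.82705909  82.08329051] 0.59
   -> [0.4508 0.184 ]
open_large [334.27474022 374.64708167  72.75304872] 0.68
   -> [ 0.4679 -0.0691]
medium_pot [476.53176986 332.20781739  52.623638  ] 0.81
```

View pics/w6.png

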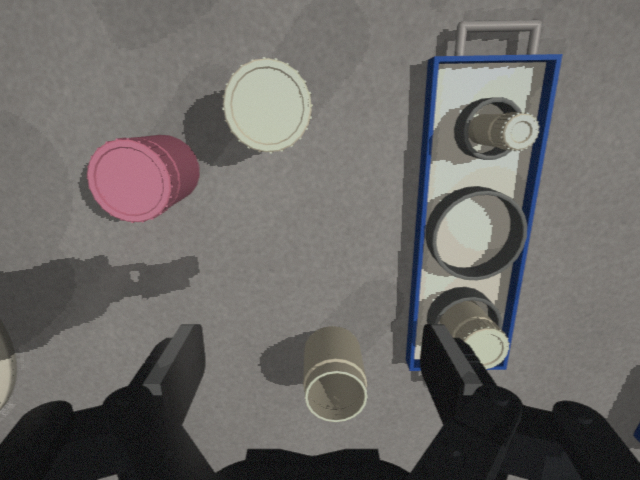

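The wrist view shows the medium pot standing in its ring at (480,335) and the small pot in its ring. The large capped pot is at (267,104), measured at (0.451, 0.184).

move_arm(
  jaw=[0, 0, 0, 0, 0, 0, 0, 0, 0, 0],
  delta_pos=[
    [-0.006, 0.03, 0],
    [-0.006, 0.034, 0],
    [-0.006, 0.03, 0],
    [0, 0, 0],
    [0, 0, -0.03],
    [0, 0, -0.03],
    [0, 0, -0.03],
    [0, 0, 0],
    [0, 0, 0],
    [0, 0, 0],
  ],
  yaw=[0, 0, 0, 0, 0, 0, 0, 0, 0, 0],
)

```text
time: 18.65
ee_pos: [0.4508, 0.1838, 0.3067]
tcp_rot: [179.9, -0.0, 81.7]
wrist_force: [-0.3, -0.4, 1.4]
opening: 0.0854
grasp_force: 0.0
```

move_arm(
  jaw=[0, 0, 0, 0, 0, 0, 0, 0],
  delta_pos=[
    [0, 0, -0.02],
    [0, 0, -0.02],
    [0, 0, -0.02],
    [0, 0, -0.02],
    [0, 0, -0.015],
    [0, 0, 0],
    [0, 0, 0],
    [0, 0, 0],
  ],
  yaw=[0, 0, 0, 0, 0, 0, 0, 0],
)

```text
time: 19.32
ee_pos: [0.4511, 0.1842, 0.2123]
tcp_rot: [179.9, -0.1, 81.7]
wrist_force: [-0.3, -0.5, -0.2]
opening: 0.0856
grasp_force: 0.0
```

move_arm(
  jaw=[0.05, 0.1, 0.15, 0.2, 0.25, 0.3, 0.4, 0.6, 1, 1],
  delta_pos=[
    [0, 0, 0],
    [0, 0, 0],
    [0, 0, 0],
    [0, 0, 0],
    [0, 0, 0],
    [0, 0, 0],
    [0, 0, 0],
    [0, 0, 0],
    [0, 0, 0],
    [0, 0, 0],
  ],
  yaw=[0, 0, 0, 0, 0, 0, 0, 0, 0, 0],
  force=40,
)

```text
time: 20.15
ee_pos: [0.4503, 0.184, 0.2104]
tcp_rot: [180.0, -0.0, 81.7]
wrist_force: [-0.2, -0.8, 5.2]
opening: 0.0611
grasp_force: 43.0
```

move_arm(
  jaw=[1, 1, 1, 1, 1, 1, 1, 1, 1, 1],
  delta_pos=[
    [0, 0, 0.01],
    [0, 0, 0.02],
    [0, 0, 0.03],
    [0, 0, 0.03],
    [0, 0, 0.03],
    [0, 0, 0.03],
    [0.02, -0.017, 0],
    [0.03, -0.025, 0],
    [0.03, -0.025, 0],
    [0.03, -0.025, 0],
  ],
  yaw=[0, 0, 0, 0, 0, 0, 0, 0, 0, 0],
)

```text
time: 20.98
ee_pos: [0.5611, 0.0909, 0.3604]
tcp_rot: [180.0, -0.0, 81.8]
wrist_force: [0.6, 0.7, -2.6]
opening: 0.0613
grasp_force: 44.5
```

move_arm(
  jaw=[1, 1, 1, 1, 1, 1, 1, 1, 1, 1],
  delta_pos=[
    [0.03, -0.025, 0],
    [0.02, -0.02, 0],
    [0.008, 0, 0],
    [0, 0, 0],
    [0, 0, -0.03],
    [0, 0, -0.03],
    [0, 0, -0.03],
    [0, 0, 0],
    [0, 0, 0],
    [0, 0, 0],
  ],
  yaw=[0, 0, 0, 0, 0, 0, 0, 0, 0, 0],
)

```text
time: 21.82
ee_pos: [0.6182, 0.0475, 0.2722]
tcp_rot: [179.9, -0.0, 81.8]
wrist_force: [0.4, -0.4, -1.1]
opening: 0.0614
grasp_force: 44.9
```

```bash
python3 - <<'E'
from fit import *
o=bot.get_obs();print(o["ee_pos"],o["tcp_rot"])
a=camera("scene")[:,:,::-1].copy();m=camera_model("scene")
p=o["ee_pos"]
for c,x,y,z,r in(((0,0,255),p[0],p[1],p[2]-.2105,.031),((0,255,0),.618,.0471,.03,.0395)):
    cv2.polylines(a,[np.int32([np.array(proj(m,(x+r*np.cos(t),y+r*np.sin(t),z)))*16 for t in T])],True,c,1,cv2.LINE_AA,4)
cv2.imwrite("pics/c7.png",cv2.resize(a[210:345,240:420],(640,480)))
E
```

```text
[0.61817709 0.04754631 0.27222372] [ 1.79897495e+02 -2.76228959e-02  8.17909688e+01]
```

View pics/c7.png

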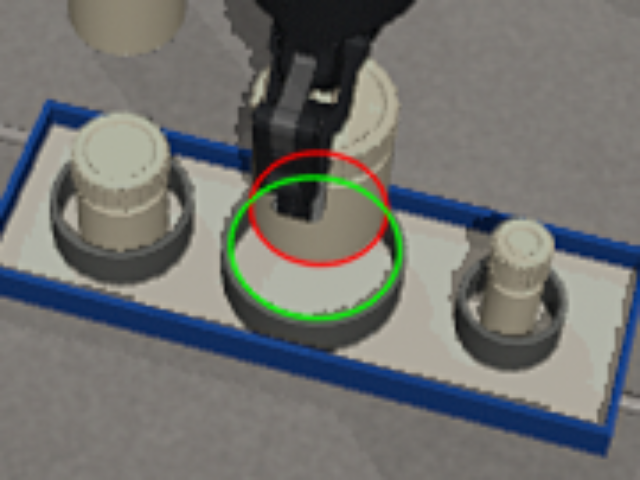

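The crop shows the medium pot (120,190) and small pot (520,280) upright in their rings. The large pot's foot (red, 318,208) is centred over its ring (green, 315,247). I lower and release.

move_arm(
  jaw=[1, 1, 1, 1, 1, 1, 1, 1],
  delta_pos=[
    [0, 0, -0.01],
    [0, 0, -0.015],
    [0, 0, -0.015],
    [0, 0, -0.01],
    [0, 0, -0.005],
    [0, 0, 0],
    [0, 0, 0],
    [0, 0, 0],
  ],
  yaw=[0, 0, 0, 0, 0, 0, 0, 0],
)

```text
time: 22.53
ee_pos: [0.6185, 0.047, 0.2155]
tcp_rot: [179.9, -0.0, 81.7]
wrist_force: [0.6, -0.1, -3.3]
opening: 0.0607
grasp_force: 44.9
```

move_arm(
  jaw=[0.3, 0.25, 0.22, 0.2, 0.15, 0.1, 0.05, 0, 0, 0],
  delta_pos=[
    [0, 0, 0],
    [0, 0, 0],
    [0, 0, 0],
    [0, 0, 0],
    [0, 0, 0],
    [0, 0, 0],
    [0, 0, 0],
    [0, 0, 0],
    [0, 0, 0],
    [0, 0, 0],
  ],
  yaw=[0, 0, 0, 0, 0, 0, 0, 0, 0, 0],
)

```text
time: 23.37
ee_pos: [0.6183, 0.047, 0.215]
tcp_rot: [180.0, -0.0, 81.7]
wrist_force: [0.1, -0.1, 0.1]
opening: 0.0857
grasp_force: 0.0
```

move_arm(
  jaw=[0, 0, 0, 0, 0, 0, 0, 0, 0, 0],
  delta_pos=[
    [0, 0, 0.01],
    [0, 0, 0.02],
    [0, 0, 0.03],
    [0, 0, 0.03],
    [0, 0, 0.03],
    [0, 0, 0.03],
    [0, 0, 0.03],
    [0, -0.03, 0.02],
    [0, -0.03, 0],
    [0, -0.03, 0],
  ],
  yaw=[0, 0, 0, 0, 0, 0, 0, 0, 0, 0],
)

```text
time: 24.2
ee_pos: [0.618, -0.0436, 0.4178]
tcp_rot: [179.8, -0.0, 81.8]
wrist_force: [0.5, -0.6, 0.2]
opening: 0.0857
grasp_force: 0.0
```

move_arm(
  jaw=[0, 0, 0, 0, 0, 0],
  delta_pos=[
    [0, -0.02, 0],
    [0, 0, 0],
    [0, 0, 0],
    [0, 0, 0],
    [0, 0, 0],
    [0, 0, 0],
  ],
  yaw=[0, 0, 0, 0, 0, 0],
)

```text
time: 24.7
ee_pos: [0.6183, -0.062, 0.4152]
tcp_rot: [180.0, -0.0, 81.8]
wrist_force: [-0.4, 0.1, -0.1]
opening: 0.0852
grasp_force: 0.0
```

```bash
python3 - <<'E'
from fit import *
o=bot.get_obs();print(o["ee_pos"],o["opening"])
a=camera("scene")[:,:,::-1];cv2.imwrite("pics/s8.png",a)
m1=camera_model("wrist");camera("wrist")
for k,x,y,z0,h,r in(("large_pot",.618,.047,.005,.08,.031),("medium_pot",.6065,-.047,.005,.064,.022),("small_pot",.63,.141,.005,.07,.013)):
    obs=[]
    for n,m in(("wrist",m1),("scene",camera_model("scene"))):
        e=model(m,x,y,z0,z0+h,r)
        for q in outline_of(n,k):
            f=maskfeat(q["mask"])
            if np.hypot(*(f-e)[:2])<25: print(k,n,"exp",e.round(1),"got",f.round(1),round(q["confidence"],2))
E
```

```text
[ 0.61825351 -0.06204292  0.41516502] 0.08522840087237661
large_pot wrist exp [290.4  79.5  79.6] got [291.7  79.6  81.1] 0.97
large_pot scene exp [328.6 272.9  44.4] got [328.4 272.1  42.9] 0.94
medium_pot wrist exp [296.7 200.5  50.2] got [296.9 200.   50. ] 0.73
medium_pot scene exp [273.8 262.4  32. ] got [273.7 260.8  30.8] 0.95
small_pot scene exp [384.8 289.   23.7] got [385.  287.8  22.8] 0.61
small_pot scene exp [384.8 289.   23.7] got [383.1 298.2  28.6] 0.27
```

View pics/s8.png

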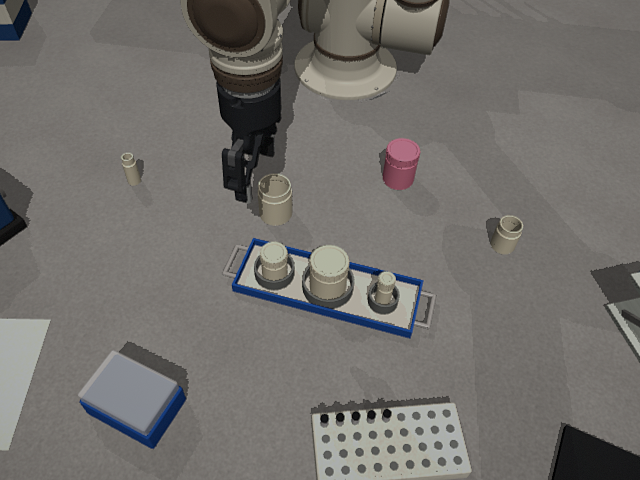

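All three capped pots stand in their rings at (273,262), (329,272) and (386,288). The open pots at (275,200), (507,235) and (130,168) haven't moved, and the arm is clear.

```bash
python3 -c "
from workcell import bot
print(bot.job_done())"
```

```text
the job is handed in; nothing more can be done
None
```

I handed the job in at about 25 s of the 90 s: the last pictures show each capped pot upright in the ring of its own size, the open pots where they started and the arm clear; no verdict came back.

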